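# Shut and lock the drawer cabinet

## Robot

A 6-joint arm with a two-finger parallel gripper is mounted at the origin on the work surface. World frame = base frame: x ahead of the robot, y to its left, z up, the work surface at z = 0. Lengths are in m, angles in rad, forces in N, time in s.
With the tool pointing down it reaches from about 0.375 to 0.9 m from the base axis. Payload 3.1 kg.
Tool frame: the origin (TCP) lies between the finger pads; the fingertips stand manip.finger_overhang ahead of it and the grasp point (between the pads) lies 5 mm behind it (manip.finger_overhang is the distance from the TCP to the fingertips, in m); z points along the fingers, y is the line along which they close (so a half turn about z gives the same grasp; the last joint's range is limited). The gripper opens to 85 mm and grips with 20 to 120 N. Pads are 22 mm wide; open, the fingers measure 114 mm over their backs; the gripper's body (76 mm by 85 mm) begins 54 mm behind the grasp point. The pads swing forward as they close: fully open they stand 13 mm farther back than shut.
Start: joints at [-1.407, 0.527, 1.433, -0, 1.181, -0.178], TCP at [0.21, -0.589, 0.245] pointing down, gripper open.
Joint ranges: [-3.08, 3.08], [-0.75, 2.2], [0.22, 2.44], [-1.43, 4.57], [0, 2.65], [-2.85, 2.85]. Speed limits (rad/s): [2.79, 2.79, 3.14, 3.14, 3.14, 3.14].

## Interface

Orientations are given as a unit quaternion [x, y, z, w].
In Python, from station import manip gives the robot as it stands.
- The arm moves only by the tool drive_tool, never from a script. Its argument "plan" is a list of rows, each a list of 7 numbers: the shift along the tool's x, y, z in m, then the turn, a rotation vector about the tool's x, y, z in degrees, then the opening, from -1 (shut) to 1 (fully open). In form: [[x, y, z, wx, wy, wz, gripper], ...]. A call has 1 to 10 rows; each row shifts and turns the commanded pose from where the row before left it, along the tool's axes as they then stand; what a row does not reach is not made up. A row lasts 1/10 s, in which the tool goes at most 50 mm and 8.59 degrees, less where a joint would pass 70% of its speed; a pose out of reach is approached as far as the arm can. A call is refused whole if a number of a shift passes 0.05 or a number of a turn 8.59, either way. A call with a gripper value outside its range is refused whole. The fingers move at their own pace and stop on an object; "newtons" is the grip in N (left out, the last holds). Time passes only in rows, so rows that do not move let the fingers close. It gives the time, the measured TCP pose, the force, the opening and the grip force at its end, in the units of the state.
- manip.sense(): the state, without advancing time (a new reading comes with each control period).
- manip.snapshot(name): name is "side" or "top"; returns a dict with "image" (420x560x3 uint8, red, green, blue), "z_map" (420x560 float32, m along the optical axis (not along the pixel's ray), 0 where there is no reading), "fov_y" (degrees; the focal length in pixels is half the picture's height over the tangent of half this angle, whatever the lens; pixels are square), "cx", "cy" (the principal point, pixels), "extrinsics" (4x4, takes a point from camera to world coordinates). Camera axes: x right, y up, looking along -z (the intrinsics and any distortion apply to the point x, -y, -z); pixel columns grow to the right and rows downward; lengths in m; the calibration is good to about 2 mm. A picture is of the moment at which its call begins.
- manip.sign_off(): hands the job in; it is judged then, once.
The state is a dict: "t": time; "q": joint angles; "qd": joint speeds; "tau": joint torques, N m; "tcp_pos": TCP position; "tool_rot": TCP orientation; "force": force on the tool from outside, world axes, zero at the start; "ft_torque": the same for the moment, N m; "finger_gap": opening from 0.0 (shut) to 1.0 (fully open); "gripper_force": force on a finger pad.
Only numpy, scipy, OpenCV 4.12 (cv2) and the standard library are available. Lean on these libraries where they do the work, as an engineer would, in place of code of your own. Each camera call takes 0.05 s, during which the arm holds its last target. There are 200 camera calls.

## Task

Push both open drawers of the low cabinet on the bench fully home with the fingertips; only then press the round push lock on top of the cabinet down until it is fully in. Then draw back. Pick nothing up and leave everything that stands on and around the cabinet where it is.

Things in the scene. Friction and masses are not known exactly. Their poses are not given: they have to be found in the camera images.
- cabinet: low grey steel drawer cabinet fixed to the bench, 200 mm deep (x), 330 mm wide (y), 100 mm tall. Origin on the bench under the middle of its front edge; x points from the front to the back, away from the robot (within 0.3 rad of world x), y to its left, z up. Two drawers side by side in its front
- drawer_left (a joint): how far the cabinet's left drawer (left as the robot sees it, at +y of the cabinet) stands out, m: 0 is fully home, it starts 0.03 to 0.105 out and can come 0.13 out. It slides along the cabinet's x axis; pushing along +x of the cabinet shuts it. Runners drag about 2 N plus 12 N per m/s and it stays where it is left; a hard stop at 0. 0.5 to 1.2 kg. It has no handle and is filled to the rim
- drawer_left_front (a point): centre of the outer face of the left drawer's flat front, which is 155 mm wide and 74 mm tall, 16 to 90 mm above the bench; axes as the cabinet's. With the drawer home it lies 8 mm in front of the cabinet's front edge, 80.5 mm left of its middle, 53 mm above the bench
- drawer_right (a joint): how far the cabinet's right drawer (right as the robot sees it, at -y of the cabinet) stands out, m: 0 is fully home, it starts 0.03 to 0.105 out and can come 0.13 out. It slides along the cabinet's x axis; pushing along +x of the cabinet shuts it. Runners drag about 2 N plus 12 N per m/s and it stays where it is left; a hard stop at 0. 0.5 to 1.2 kg. It has no handle and is filled to the rim
- drawer_right_front (a point): the same point of the right drawer's front, which is the same size; with the drawer home it lies 8 mm in front of the cabinet's front edge, 80.5 mm right of its middle, 53 mm above the bench
- lock (a joint): how far the push lock is pressed in, m: starts out at 0 to 0.002, fully in at 0.012, where it stops hard. It moves straight down against about 2.5 N of drag (plus 8 N per m/s) and stays where it is left
- lock_top (a point): centre of the top of the push lock, a round upright steel plunger 28 mm across in a low 44 mm collar on the cabinet's top, 45 mm behind its front edge, midway between the drawers. Its top is 18 mm above the cabinet's top when out and 6 mm when fully in; the collar is 4 mm high
- tape: roll of tape lying flat on the rear half of the cabinet's top, 68 mm across, 24 mm tall; origin under its centre, z up. Leave it alone
- carton: cardboard carton on the rear half of the cabinet's top, 50 x 90 x 40 mm tall; origin under its centre. Leave it alone
- wood_block: pale wooden block lying on the bench to the left of the cabinet, 110 x 55 x 45 mm tall; origin under its centre. Leave it alone
- can: plain metal can with a white cap standing on the bench to the right of the cabinet, 60 mm across, 90 mm tall; origin under its centre. Leave it alone
- hammer: hammer lying on the bench well clear of the cabinet, its length along its x axis; less than 50 mm tall. Leave it alone
- angle: piece of bright steel angle lying on the bench, 120 x 50 mm, 50 mm tall; origin under its centre. Leave it alone
- tube: piece of dark square steel tube lying on the bench, 140 x 50 x 50 mm; origin under its centre. Leave it alone

How it is judged:
By the outcome, as a careful person would: the job done as asked, in the order asked, and still so for the second after the job is handed in, with the robot touching nothing.
It also fails if it takes over 46 s, if anything falls off the work surface, if the arm or the gripper's body presses on something with over 40 N, if the wrist force passes 120 N, or if a joint passes its speed limit or range.

## Working session

There is one attempt and no reset: what is moved stays moved. The work goes in short steps, Python scripts to look and compute and a tool call to move; the robot and the scene stay as the last step left them, time stands still between calls to the robot, and variables do not carry over. Pictures are saved under pics/ and viewed, at most 10 in all, crops included, and the job is handed in when it is done.

Besides the shell and the picture viewer there is one more tool, called after "Request:" by a JSON object that holds its "method" and its "body". drive_tool: Moves the arm, as the interface text tells. Its arguments: {"type":"object","properties":{"plan":{"type":"array"},"newtons":{"type":"number"}},"required":["plan"]}

```bash
ls; mkdir -p pics; python3 - <<'E'
from station import manip
import cv2,numpy as np
s=manip.sense();print(s['t'],s['tcp_pos'],s['tool_rot'],s['finger_gap'],manip.finger_overhang)
for n in('side','top'):
    d=manip.snapshot(n);np.savez(f'{n}0.npz',**d)
    cv2.imwrite(f'pics/{n}0.png',d['image'][:,:,::-1])
    print(n,[k for k in d],d['fov_y'],d['cx'],d['cy'],np.round(d['extrinsics'],3).tolist(),(d['z_map']>0).mean())
E
```

```text
pics
0.0 [ 0.2093735  -0.58815647  0.24432648] [ 9.85433709e-01  1.70056513e-01  8.97149542e-06 -1.08972885e-03] 1.0015426019668958 0.014
side ['image', 'z_map', 'fov_y', 'cx', 'cy', 'extrinsics'] 43.79530285756412 277.6897043122645 210.44900717611753 [[0.26, 0.605, -0.753, -0.784], [-0.965, 0.171, -0.196, -0.33], [0.01, 0.778, 0.629, 1.224], [0.0, 0.0, 0.0, 1.0]] 0.9959651360544217
top ['image', 'z_map', 'fov_y', 'cx', 'cy', 'extrinsics'] 46.546585381913886 274.8651816327765 221.68497393743576 [[-0.025, 0.983, -0.182, 0.292], [-1.0, -0.024, 0.012, 0.012], [0.007, 0.183, 0.983, 1.429], [0.0, 0.0, 0.0, 1.0]] 0.996109693877551
```

View pics/top0.png

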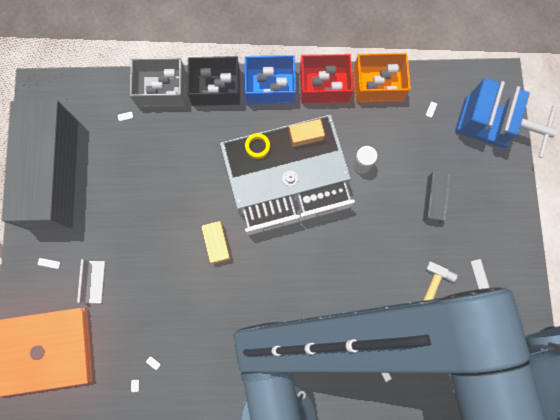

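View pics/side0.png

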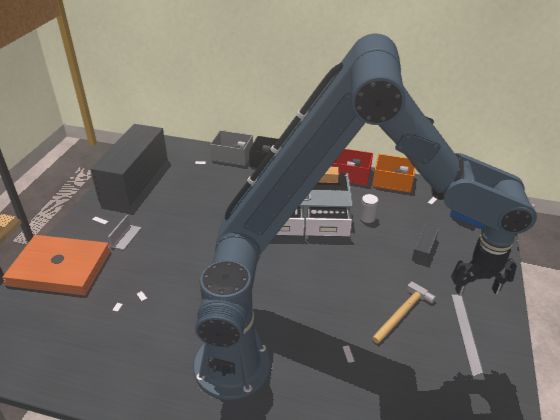

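The top view shows the cabinet at about (222–350, 118–232), turned slightly. The lock is at (290,178), the left drawer front runs from about (246,230) to (299,222), and the right from about (303,216) to (354,207). The wooden block is at (216,243) and the can at (367,156).

```bash
cat > h.py <<'E'
import numpy as np,cv2
def f(d): return 210/np.tan(np.radians(float(d['fov_y']))/2)
def cloud(d):
    v,u=np.mgrid[0:420,0:560]; z=d['z_map'];k=f(d)
    p=np.stack([(u-d['cx'])/k*z,-(v-d['cy'])/k*z,-z,np.ones_like(z)],-1)
    return (p@d['extrinsics'].T)[...,:3]
def ray(d,u,v,h):
    E=d['extrinsics'];k=f(d)
    r=E[:3,:3]@np.array([(u-d['cx'])/k,-(v-d['cy'])/k,-1]);o=E[:3,3]
    return o+r*(h-o[2])/r[2]
E
python3 - <<'E'
from h import *
d=dict(np.load('top0.npz'));P=cloud(d)
for u,v in [(250,170),(320,165),(290,178),(180,250),(400,250),(450,60),(100,150)]: print(u,v,P[v,u].round(4))
im=cv2.resize(d['image'][105:265,190:400,::-1],None,fx=3.8,fy=3.8,interpolation=cv2.INTER_CUBIC)
cv2.imwrite('pics/crop.png',im[:600,:800])
# cabinet top plane
Z=P[...,2]; g=d['image'].astype(int)
m=np.zeros((420,560),np.uint8); m[110:240,215:360]=(abs(Z-.1)<.006)[110:240,215:360]
c=max(cv2.findContours(m,0,2)[0],key=cv2.contourArea)
print('top med z',np.median(Z[m>0]))
Q=P[m>0][:,:2].astype(np.float32);print('rect',cv2.minAreaRect(Q))
m2=(abs(Z-.09)<.012)&(g.min(2)>170)
m2[:195]=0;m2[240:]=0;m2[:,:235]=0;m2[:,360:]=0
print(m2.sum()); q=P[m2]
E
```

```text
250 170 [0.6874 0.0619 0.1038]
320 165 [ 0.6988 -0.1364  0.0995]
290 178 [ 0.6579 -0.0494  0.1166]
180 250 [0.4786 0.275  0.0035]
400 250 [ 0.4626 -0.3715  0.0045]
450 60 [ 1.0658 -0.5754  0.0017]
100 150 [0.791  0.5211 0.0041]
top med z 0.10149631174784002
rect ((0.6899271607398987, -0.06787487864494324), (0.26831120252609253, 0.3814871609210968), 13.752506256103516)
1090
```

View pics/crop.png

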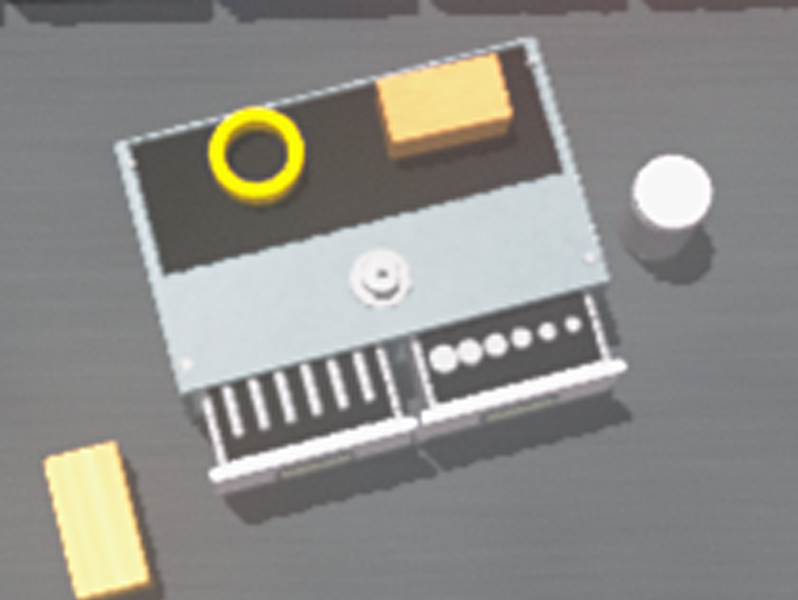

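The crop (3.8x, offset 190,105) shows the cabinet's corners at (182,390), (607,283), (535,38) and (118,145), and the lock at (381,275). The left front's upper edge runs (213,480)–(415,430), and the right one's (425,424)–(626,372). Next I cast these to points.

```bash
python3 - <<'E'
from h import *
d=dict(np.load('top0.npz'));P=cloud(d)
R=lambda u,v,h: ray(d,190+(u+.5)/3.8-.5,105+(v+.5)/3.8-.5,h)
FL,FR,BR,BL=[R(*p,.1)[:2] for p in((182,390),(607,285),(535,38),(118,145))]
print(FL,FR,BR,BL,[np.linalg.norm(a-b) for a,b in((FL,FR),(BL,BR),(FL,BL),(FR,BR))])
y=(FL-FR)+(BL-BR);y/=np.linalg.norm(y);x=np.array([y[1],-y[0]]);print('yaw from y',np.arctan2(x[1],x[0]))
xx=(BL-FL)+(BR-FR);print('yaw x',np.arctan2(xx[1],xx[0]))
C=(FL+FR+BR+BL)/4;O=C-.1*x
L=R(381,273,.117)[:2];print('O',O,'lock',L,'in cab',(L-O)@x,(L-O)@y)
for n,a,b in(('l',(213,480),(415,432)),('r',(425,424),(626,373))):
    a,b=R(*a,.09)[:2],R(*b,.09)[:2];m=(a+b)/2
    print(n,a,b,'cab',[(round((p-O)@x,4),round((p-O)@y,4)) for p in(a,b,m)],'out',-(m-O)@x-.008, np.linalg.norm(a-b))
Z=P[...,2]
for n,q in(('can',(367,156)),('block',(216,243))):
    p=P[q[1],q[0]];print(n,p,(p[:2]-O)@x,(p[:2]-O)@y)
E
```

```text
[0.58175342 0.09852045] [ 0.65386492 -0.2173129 ] [ 0.84913178 -0.17287337] [0.77103077 0.1443632 ] [np.float64(0.3239610657715506), np.float64(0.3267090610683288), np.float64(0.19474977193972756), np.float64(0.2002598803415032)]
yaw from y 0.23296806660113648
yaw x 0.23060097110925928
O [ 0.61664668 -0.0599123 ] lock [ 0.66219519 -0.04921136] in cab 0.046788521538003267 -0.00010376522799561763
l [0.5160656  0.07729307] [ 0.54824543 -0.0717085 ] cab [(np.float64(-0.0662), np.float64(0.1567)), (np.float64(-0.0693), np.float64(0.0043)), (np.float64(-0.0677), np.float64(0.0805))] out 0.05973228811249238 0.15243689953157863
r [ 0.55406301 -0.07927792] [ 0.58895876 -0.22952284] cab [(np.float64(-0.0654), np.float64(-0.0044)), (np.float64(-0.0661), np.float64(-0.1586)), (np.float64(-0.0657), np.float64(-0.0815))] out 0.057730597459435935 0.15424412316397793
can [ 0.7239275  -0.27242297  0.09439026] 0.055321100713583524 -0.23153732926379375
block [0.49128755 0.16521538 0.04122087] -0.06999819108757283 0.24798717017481775
```

Request:
{"method": "drive_tool", "body": {"plan": [[0, 0, 0, 0, 0, 6.25, -1], [0.03, -0.026, 0, 0, 0, 0, -1], [0.03, -0.026, 0, 0, 0, 0, -1], [0.03, -0.026, 0, 0, 0, 0, -1], [0.03, -0.026, 0, 0, 0, 0, -1], [0.03, -0.026, 0, 0, 0, 0, -1], [0.03, -0.026, 0, 0, 0, 0, -1], [0.03, -0.026, 0, 0, 0, 0, -1], [0.03, -0.026, 0, 0, 0, 0, -1], [0.03, -0.026, 0, 0, 0, 0, -1]]}}

```text
t: 1.1
tcp_pos: [0.4188, -0.2973, 0.2451]
tool_rot: [0.993, 0.116, -0.0, -0.0]
force: [-0.4, 0.5, 0.3]
finger_gap: 0.002
gripper_force: 0.0
```

```bash
cat > w.py <<'E'
from station import manip
import numpy as np
from scipy.spatial.transform import Rotation as Ro
s=manip.sense();O=np.array([.6166,-.0599]);a=.232
x=np.array([np.cos(a),np.sin(a)]);y=np.array([-x[1],x[0]])
p=np.array(s['tcp_pos']);R=Ro.from_quat(s['tool_rot']).as_matrix()
print('t',s['t'],'cab',((p[:2]-O)@x).round(4),((p[:2]-O)@y).round(4),'z',p[2].round(4),'tip z',(p+.014*R[:,2])[2].round(4),'toolx yaw',np.arctan2(R[1,0],R[0,0]).round(4),'tilt',R[:,2].round(3),'F',np.round(s['force'],2),'gap',s['finger_gap'])
E
python3 w.py
```

```text
t 1.1 cab -0.247 -0.1855 z 0.2451 tip z 0.2311 toolx yaw 0.2325 tilt [-0.     0.001 -1.   ] F [-0.39  0.49  0.33] gap 0.0016496287512425443
```

Request:
{"method": "drive_tool", "body": {"plan": [[0.03, -0.026, 0.015, 0, 0, 0, -1], [0.03, -0.026, 0.015, 0, 0, 0, -1], [0.03, -0.026, 0.015, 0, 0, 0, -1], [0.02, -0.026, 0.02, 0, 0, 0, -1], [0, 0, 0.03, 0, 0, 0, -1], [0, 0, 0.03, 0, 0, 0, -1], [0, 0, 0.03, 0, 0, 0, -1], [0, 0, 0.016, 0, 0, 0, -1], [0, 0, 0, 0, 0, 0, -1], [0, 0, 0, 0, 0, 0, -1]]}}

```text
t: 2.1
tcp_pos: [0.5013, -0.1723, 0.0742]
tool_rot: [0.993, 0.116, -0.0, -0.0]
force: [-1.4, -0.2, -0.1]
finger_gap: 0.001
gripper_force: 0.0
```

```bash
python3 w.py;  python3 - <<'E'
from station import manip
import cv2
d=manip.snapshot('side')
cv2.imwrite('pics/s1.png',cv2.resize(d['image'][120:300,220:460,::-1],None,fx=3.3,fy=3.3,interpolation=cv2.INTER_CUBIC))
E
```

```text
t 2.1 cab -0.1381 -0.0829 z 0.0742 tip z 0.0602 toolx yaw 0.2326 tilt [-0.001  0.    -1.   ] F [-1.41 -0.2  -0.12] gap 0.0010050015879166701
```

View pics/s1.png

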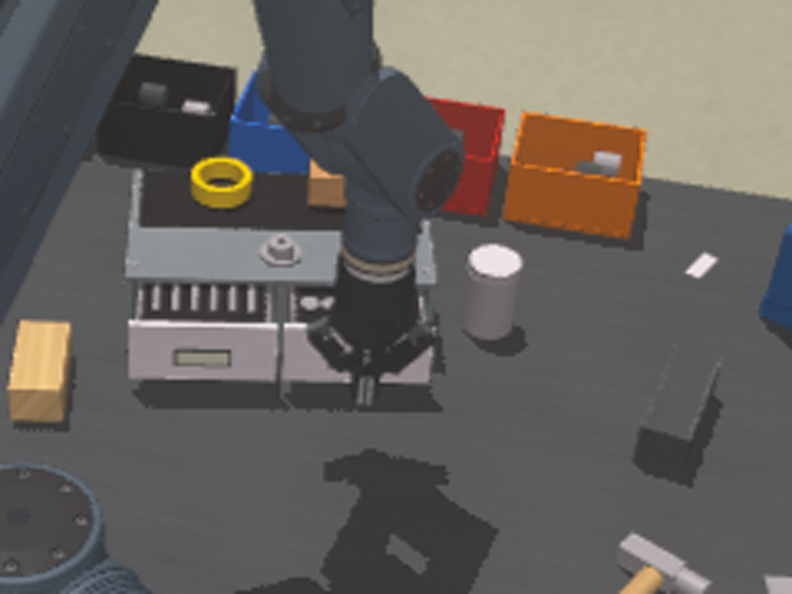

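The gripper hangs in front of the right drawer, with its fingertips at about (365,395), clear of the front. The can is at (492,290), well clear.

Request:
{"method": "drive_tool", "body": {"plan": [[0.02, -0.001, 0, 0, 0, 0, -1], [0.02, -0.001, 0, 0, 0, 0, -1], [0.012, 0, 0, 0, 0, 0, -1], [0.01, 0, 0, 0, 0, 0, -1], [0.01, 0, 0, 0, 0, 0, -1], [0.01, 0, 0, 0, 0, 0, -1], [0.01, 0, 0, 0, 0, 0, -1], [0.01, 0, 0, 0, 0, 0, -1], [0.006, 0, 0, 0, 0, 0, -1], [0.003, 0, 0, 0, 0, 0, -1]]}}

```text
t: 3.15
tcp_pos: [0.6096, -0.1444, 0.0741]
tool_rot: [0.993, 0.116, 0.0, -0.0]
force: [-3.5, -1.1, 2.4]
finger_gap: -0.001
gripper_force: 1.2
```

```bash
python3 w.py
```

```text
t 3.15 cab -0.0262 -0.0807 z 0.0741 tip z 0.0601 toolx yaw 0.2331 tilt [ 0.  0. -1.] F [-3.46 -1.06  2.36] gap -0.0011146796436699287
```

Sliding with about 3 N. Ease in to the stop.

Request:
{"method": "drive_tool", "body": {"plan": [[0.003, 0, 0, 0, 0, 0, -1], [0.002, 0, 0, 0, 0, 0, -1], [0.001, 0, 0, 0, 0, 0, -1], [0.001, 0, 0, 0, 0, 0, -1], [0, 0, 0, 0, 0, 0, -1]]}}

```text
t: 3.65
tcp_pos: [0.6156, -0.143, 0.0741]
tool_rot: [0.993, 0.116, -0.0, -0.0]
force: [-1.1, -0.3, 0.6]
finger_gap: -0.004
gripper_force: 0.7
```

Request:
{"method": "drive_tool", "body": {"plan": [[0.001, 0, 0, 0, 0, 0, -1], [0.001, 0, 0, 0, 0, 0, -1], [0.001, 0, 0, 0, 0, 0, -1], [0, 0, 0, 0, 0, 0, -1]]}}

```text
t: 4.05
tcp_pos: [0.618, -0.1424, 0.0741]
tool_rot: [0.993, 0.116, -0.001, -0.0]
force: [-3.6, -0.2, -0.5]
finger_gap: -0.0
gripper_force: 1.9
```

Request:
{"method": "drive_tool", "body": {"plan": [[0.001, 0, 0, 0, 0, 0, -1], [0.001, 0, 0, 0, 0, 0, -1], [0, 0, 0, 0, 0, 0, -1]]}}

```text
t: 4.35
tcp_pos: [0.618, -0.1424, 0.0742]
tool_rot: [0.993, 0.116, -0.003, -0.0]
force: [-8.8, -1.6, 3.3]
finger_gap: -0.005
gripper_force: 4.4
```

Request:
{"method": "drive_tool", "body": {"plan": [[0.001, 0, 0, 0, 0, 0, -1], [0.001, 0, 0, 0, 0, 0, -1], [0, 0, 0, 0, 0, 0, -1]]}}

```text
t: 4.65
tcp_pos: [0.618, -0.1423, 0.0742]
tool_rot: [0.993, 0.117, -0.005, -0.001]
force: [-12.5, -5.4, 6.2]
finger_gap: 0.002
gripper_force: 6.8
```

```bash
python3 w.py
```

```text
t 4.65 cab -0.0176 -0.0805 z 0.0742 tip z 0.0602 toolx yaw 0.234 tilt [-0.01 -0.   -1.  ] F [-12.5   -5.4    6.17] gap 0.001836825913287286
```

Request:
{"method": "drive_tool", "body": {"plan": [[-0.02, 0, 0, 0, 0, 0, -1], [-0.03, 0, 0, 0, 0, 0, -1], [-0.035, 0, 0, 0, 0, 0, -1], [-0.03, 0, 0, 0, 0, 0, -1], [0, -0.04, 0, 0, 0, 0, -1], [0, -0.04, 0, 0, 0, 0, -1], [0, -0.04, 0, 0, 0, 0, -1], [0, -0.041, 0, 0, 0, 0, -1], [0, 0, 0, 0, 0, 0, -1], [0, 0, 0, 0, 0, 0, -1]]}}

```text
t: 5.65
tcp_pos: [0.4754, -0.0109, 0.0748]
tool_rot: [0.993, 0.117, 0.002, 0.001]
force: [0.0, -0.4, -0.1]
finger_gap: -0.001
gripper_force: 0.0
```

```bash
python3 w.py
```

```text
t 5.65 cab -0.1262 0.0801 z 0.0748 tip z 0.0608 toolx yaw 0.2348 tilt [ 0.004 -0.001 -1.   ] F [ 0.01 -0.39 -0.11] gap -0.00066469301374096
```

Request:
{"method": "drive_tool", "body": {"plan": [[0.02, 0, 0, 0, 0, 0, -1], [0.015, 0, 0, 0, 0, 0, -1], [0.01, 0, 0, 0, 0, 0, -1], [0.01, 0, 0, 0, 0, 0, -1], [0.01, 0, 0, 0, 0, 0, -1], [0.01, 0, 0, 0, 0, 0, -1], [0.01, 0, 0, 0, 0, 0, -1], [0.01, 0, 0, 0, 0, 0, -1], [0.006, 0, 0, 0, 0, 0, -1], [0.003, 0, 0, 0, 0, 0, -1]]}}

```text
t: 6.65
tcp_pos: [0.5756, 0.0129, 0.0743]
tool_rot: [0.993, 0.116, 0.0, 0.0]
force: [-2.1, -1.8, -0.3]
finger_gap: -0.005
gripper_force: 1.1
```

Request:
{"method": "drive_tool", "body": {"plan": [[0.002, 0, 0, 0, 0, 0, -1], [0.001, 0, 0, 0, 0, 0, -1], [0.001, 0, 0, 0, 0, 0, -1], [0.001, 0, 0, 0, 0, 0, -1], [0, 0, 0, 0, 0, 0, -1]]}}

```text
t: 7.15
tcp_pos: [0.5795, 0.0139, 0.0743]
tool_rot: [0.993, 0.116, -0.0, -0.0]
force: [-0.9, -0.2, -0.7]
finger_gap: 0.0
gripper_force: 0.8
```

```bash
python3 w.py
```

```text
t 7.15 cab -0.0192 0.0804 z 0.0743 tip z 0.0603 toolx yaw 0.2326 tilt [-0.  0. -1.] F [-0.91 -0.19 -0.75] gap 0.0003260353151415549
```

Request:
{"method": "drive_tool", "body": {"plan": [[0.001, 0, 0, 0, 0, 0, -1], [0.001, 0, 0, 0, 0, 0, -1], [0.001, 0, 0, 0, 0, 0, -1], [0.001, 0, 0, 0, 0, 0, -1], [0.001, 0, 0, 0, 0, 0, -1], [0, 0, 0, 0, 0, 0, -1]]}}

```text
t: 7.75
tcp_pos: [0.5798, 0.0141, 0.0743]
tool_rot: [0.993, 0.117, -0.005, -0.0]
force: [-10.9, -6.7, 7.2]
finger_gap: -0.003
gripper_force: 6.0
```

```bash
python3 w.py
```

```text
t 7.75 cab -0.0188 0.0804 z 0.0743 tip z 0.0603 toolx yaw 0.2339 tilt [-0.01  -0.001 -1.   ] F [-10.94  -6.74   7.18] gap -0.003149590020206493
```

Request:
{"method": "drive_tool", "body": {"plan": [[-0.02, 0, 0, 0, 0, 0, -1], [-0.03, 0, 0, 0, 0, 0, -1], [-0.01, 0, -0.02, 0, 0, 0, -1], [0, 0, -0.04, 0, 0, 0, -1], [0, 0, -0.04, 0, 0, 0, -1], [0, 0.02, -0.01, 0, 0, 0, -1], [0.02, 0.03, 0, 0, 0, 0, -1], [0.03, 0.02, 0, 0, 0, 0, -1], [0, 0, 0, 0, 0, 0, -1], [0, 0, 0, 0, 0, 0, -1]]}}

```text
t: 8.75
tcp_pos: [0.5918, -0.0557, 0.1845]
tool_rot: [0.993, 0.116, 0.001, 0.0]
force: [-0.7, 0.7, 0.4]
finger_gap: 0.003
gripper_force: 0.0
```

```bash
python3 w.py; python3 - <<'E'
from station import manip
import cv2
from h import *
d=manip.snapshot('top');np.savez('top1.npz',**d)
a=d['image'][100:250,190:390,::-1]
s=manip.snapshot('side')
b=s['image'][170:250,230:390,::-1]
cv2.imwrite('pics/t1.png',np.hstack([cv2.resize(a,(500,375),interpolation=2),cv2.resize(b,(300,150)) if 0 else cv2.copyMakeBorder(cv2.resize(b,(300,150),interpolation=2),0,225,0,0,0)]))
E
```

```text
t 8.75 cab -0.0232 0.0098 z 0.1845 tip z 0.1705 toolx yaw 0.232 tilt [ 0.002  0.    -1.   ] F [-0.68  0.68  0.44] gap 0.003335715916162007
```

View pics/t1.png

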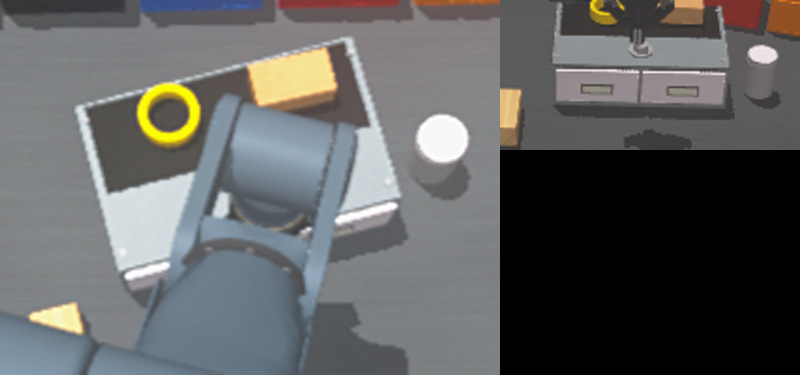

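Both fronts are now flush with the cabinet. In the side inset they sit level at (597,88) and (682,88), and everything else is in place. Now move over the lock.

Request:
{"method": "drive_tool", "body": {"plan": [[0.03, 0.005, 0, 0, 0, 0, -1], [0.03, 0.005, 0, 0, 0, 0, -1], [0.009, 0, 0.02, 0, 0, 0, -1], [0, 0, 0.02, 0, 0, 0, -1], [0, 0, 0.005, 0, 0, 0, -1], [0, 0, 0, 0, 0, 0, -1], [0, 0, 0, 0, 0, 0, -1]]}}

```text
t: 9.55
tcp_pos: [0.6602, -0.0491, 0.1401]
tool_rot: [0.993, 0.116, 0.0, 0.0]
force: [0.2, -0.0, 0.2]
finger_gap: 0.001
gripper_force: 0.0
```

```bash
python3 w.py; python3 - <<'E'
from station import manip
import cv2
s=manip.snapshot('side')
cv2.imwrite('pics/s2.png',cv2.resize(s['image'][150:240,250:370,::-1],(800,600),interpolation=2))
E
```

```text
t 9.55 cab 0.0449 0.0004 z 0.1401 tip z 0.1261 toolx yaw 0.2329 tilt [ 0.001 -0.    -1.   ] F [ 0.23 -0.03  0.22] gap 0.0008861808260613242
```

View pics/s2.png

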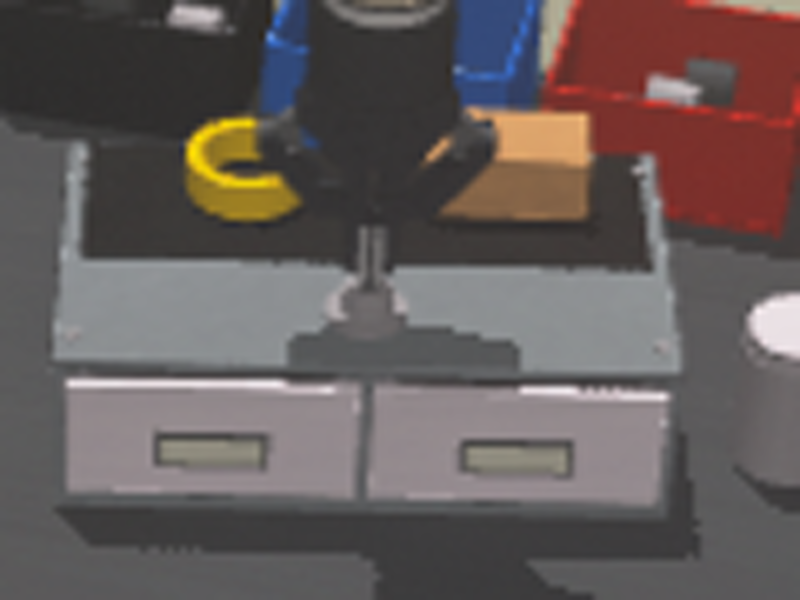

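The fingertips at (372,275) are centred over the lock plunger at (370,300), and both drawers are home. Press.

Request:
{"method": "drive_tool", "body": {"plan": [[0, 0, 0.004, 0, 0, 0, -1], [0, 0, 0.003, 0, 0, 0, -1], [0, 0, 0.003, 0, 0, 0, -1], [0, 0, 0.003, 0, 0, 0, -1], [0, 0, 0.003, 0, 0, 0, -1], [0, 0, 0.002, 0, 0, 0, -1], [0, 0, 0.001, 0, 0, 0, -1], [0, 0, 0, 0, 0, 0, -1]]}}

```text
t: 10.4
tcp_pos: [0.6604, -0.0494, 0.1201]
tool_rot: [0.993, 0.116, 0.0, 0.0]
force: [0.8, 0.2, 1.2]
finger_gap: 0.001
gripper_force: 0.3
```

Request:
{"method": "drive_tool", "body": {"plan": [[0, 0, 0.001, 0, 0, 0, -1], [0, 0, 0.001, 0, 0, 0, -1], [0, 0, 0, 0, 0, 0, -1]]}}

```text
t: 10.7
tcp_pos: [0.6604, -0.0494, 0.12]
tool_rot: [0.993, 0.116, 0.0, 0.0]
force: [-2.7, 0.6, 9.2]
finger_gap: -0.002
gripper_force: 4.6
```

Request:
{"method": "drive_tool", "body": {"plan": [[0, 0, 0.001, 0, 0, 0, -1], [0, 0, 0.001, 0, 0, 0, -1], [0, 0, 0, 0, 0, 0, -1]]}}

```text
t: 11.0
tcp_pos: [0.6605, -0.0494, 0.1199]
tool_rot: [0.993, 0.116, 0.001, 0.0]
force: [-5.9, 1.0, 17.8]
finger_gap: -0.002
gripper_force: 8.9
```

Request:
{"method": "drive_tool", "body": {"plan": [[0, 0, -0.02, 0, 0, 0, -1], [0, 0, -0.03, 0, 0, 0, -1], [0, 0, -0.03, 0, 0, 0, -1], [-0.03, 0, -0.02, 0, 0, 0, -1], [-0.04, 0, -0.01, 0, 0, 0, -1], [-0.04, 0, 0, 0, 0, 0, -1], [-0.04, 0.01, 0, 0, 0, 0, -1], [-0.03, 0.02, 0, 0, 0, 0, -1], [0, 0, 0, 0, 0, 0, -1], [0, 0, 0, 0, 0, 0, -1]]}}

```text
t: 12.0
tcp_pos: [0.492, -0.1204, 0.2264]
tool_rot: [0.993, 0.115, 0.0, -0.0]
force: [0.4, 0.5, -0.3]
finger_gap: 0.001
gripper_force: 0.0
```

```bash
python3 w.py; python3 - <<'E'
from station import manip
import cv2
from h import *
a=manip.snapshot('top');s=manip.snapshot('side');P=cloud(a)
cv2.imwrite('pics/f.png',np.hstack([cv2.resize(a['image'][100:250,190:390,::-1],(400,300),interpolation=2),cv2.resize(s['image'][150:240,250:370,::-1],(400,300),interpolation=2)]))
E
```

```text
t 12.0 cab -0.1352 -0.0302 z 0.2264 tip z 0.2124 toolx yaw 0.2308 tilt [ 0.001  0.    -1.   ] F [ 0.4   0.53 -0.28] gap 0.0008334682316232801
```

View pics/f.png

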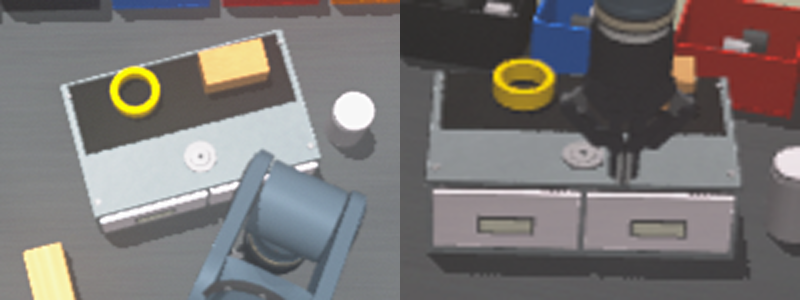

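The lock is sunk at (200,156), both drawers are flush, the tape, carton, can and block haven't moved, and the arm is clear. Hand in.

```bash
python3 -c "
from station import manip
print(manip.sign_off())"
```

```text
the job is handed in; nothing more can be done
None
```

Both drawers were pushed home to their stops, then the push lock was pressed fully in; the arm drew back clear, nothing in the last camera views had been disturbed, and I handed the job in at about 12 s.

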